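# Slide a parts jar under a sprung flap

### The job

Put the small clear jar of brass watch parts away in its bay: press the orange lever down with one fingertip to hold the sprung flap up, and with the other fingertip slide the jar along the board, under the flap and wholly into the bay. Keep holding the flap until the jar is right past it, then back off and let go so the flap springs fully shut behind the jar. Only push the jar - do not lift it, tip it or ram it against the flap - and leave the other things on the table where they are.

Things in the scene. Friction and masses are not known exactly. Their poses are not given: they have to be found in the camera images.
- bay: fixture, fixed on the table: board 4 mm thick, x -127 to +58 mm, y -73 to +61 mm. Origin on the table under the hinge axis, in the plane of the bay's mouth; +x = the way the jar is pushed in (to the robot's right), y away from the robot, z up; all x, y, left (+y), right (-y) below are in this frame, heights are above the table. Dark bearing blocks, y -6 to +6 mm, 22 mm high, at x -118, -45, +54 mm
- mouth (a point): middle of the bay's mouth on the board's top (x 0, y -38 mm, height 4 mm). From x 5 mm two aluminium polished walls 50 mm apart (inner faces y -13, -63 mm; 22 mm high) form the bay, back wall's face at x 54 mm, 28 mm high. From x -41 to -2 mm guides of the same height narrow like a funnel from 66 to 50 mm; before that the board is plain
- seat (a point): where the jar's centre belongs, on the board's top (x 29, y -38 mm, height 4 mm). The jar is wholly past the flap when its centre is at x 24 mm or more and touches the back wall at x 34 mm. No roof over the bay but the flap's clear hood
- flap (a joint): angle (rad) of flap and lever, one rocker on a steel shaft along x at y 0, height 16 mm: 0 shut, 0.85 fully open (stop). A spring always shuts it: 3 to 6 N pressed down 20 to 40 mm left of the shaft hold it open, at any x along the lever; a tip can slide along the lever while pressing
- lever_edge (a point): point on the orange lever's top face, at its outer (left) edge, half-way along (x -54 mm). The lever lies left of the shaft, x -120 to +12 mm. Shut, its face slopes up from y 3 mm, height 10 mm, to y 40 mm, height 53 mm; fully pressed it is level, face 10 mm high, y -3 to +54 mm: a tip pressing it is then 6 mm above the board
- lip_end (a point): free lower right corner of the flap's orange front lip, right of the shaft. Shut, the lip is at x 0 to 3.5 mm, y -1 to -40 mm, height 14 to 33 mm and bars the jar's lid. Opening swings it up and left; at 0.8 rad or more all of it is left of y -30 mm, so a tip wholly right of y -31 mm can pass beside it, to x 14 mm
- hood (a point): middle of the flap's clear hood roof. The hood joins the lip, x 3 to 46 mm, roof 33 mm high when shut. Open, it stands up to 57 mm high, over y -29 to +13 mm: where a tip on the lever passes x 0 it must be left of y 14 mm
- jar: the jar to put away: round clear screw jar with brass-coloured watch parts, standing on the board before the bay's mouth; lid 40 mm across from 12 to 20 mm above its underside, body below it 34 mm across; 20 mm high, about 22 g; origin at the centre of its underside, z up
- other_jar: another round clear screw jar, 42 mm across and 21 mm high, standing on the table away from the fixture; bystander, to be left alone; origin at the centre of its underside
- clear_box: clear plastic box, 63 x 86 x 22 mm; bystander, to be left alone; origin at the centre of its underside
- watch_case: steel watch case without strap, 42 x 37 x 8 mm; bystander, to be left alone; origin at the centre of its underside
- oil_bottle: small white oil bottle, 20 mm across, 38 mm high; bystander, to be left alone; origin at the centre of its underside
- tweezers: black tweezers lying down, 116 x 10 x 7 mm; bystander, to be left alone; origin at the centre of its underside
- dish: shallow round glass dish, 67 mm across, 11 mm high; bystander, to be left alone; origin at the centre of its underside
Mind the look-alikes: they are no part of the job. Of the things shaped like the jar, the clear one is meant.

How it is judged:
On the way, in this order (a step that is already met when the one before it is completed fails the run):
1. the flap is held open (at least 0.6 rad) by a finger while the jar is still wholly in front of the mouth (value of joint flap above 0.6 rad and contact force between the fingers and flap above 0.3 N and x of jar in the frame of bay below -0.018 m), for 0.2 s.
2. the jar is pushed past the flap's lip (centre at least 22.5 mm inside the mouth) while a finger still holds the flap open (value of joint flap above 0.6 rad and contact force between the fingers and flap above 0.3 N and x of jar in the frame of bay above 0.0225 m), for 0.1 s.
At the end, for the whole second after the job is handed in: the jar stands upright and at rest on the board inside the bay, its centre at least 22.5 mm past the mouth, and the flap is shut behind it (within 0.06 rad) (x of jar in the frame of bay between 0.0225 and 0.037 m and y of jar in the frame of bay between -0.047 and -0.029 m and z of jar in the frame of bay below 0.007 m and angle between jar's own z axis and vertical below 0.1 rad and linear speed of jar below 0.02 m/s and value of joint flap below 0.06 rad); the robot touches nothing.
It fails at once if the jar is lifted off the board (more than 8 mm) (height (world z) of jar above 0.012 m).
It fails at once if the jar is tipped (more than 0.5 rad) (angle between jar's own z axis and vertical above 0.5 rad).
It fails at once if the jar is rammed against the flap (more than 8 N) (contact force between jar and flap above 8 N).
It fails at once if another thing on the table is moved (more than 20 mm) (distance of any of other_jar, clear_box, watch_case, oil_bottle, tweezers, dish from where it was at the start of the episode above 0.02 m).
It also fails if it takes over 35 s, if anything falls off the work surface, if the arm or the gripper's body presses on something with over 40 N, if the wrist force passes 120 N, or if a joint passes its speed limit or range.

### The arm

A 6-joint arm with a two-finger parallel gripper is mounted at the origin on a cart in front of the work surface, level with it; the furniture and walls round the work are solid. World frame = base frame: x ahead of the robot, y to its left, z up, the work surface at z = 0. Lengths are in m, angles in rad, forces in N, time in s.
With the tool pointing down it reaches from about 0.35 to 0.85 m from the base axis. Payload 8.1 kg.
Tool frame: the origin (TCP) lies midway between the tips of the shut fingers; the grasp point (between the pads) lies 19 mm behind it (robot.grip_point_offset is the distance from the TCP to the grasp point, in m); z points along the fingers, y is the line along which they close (so a half turn about z gives the same grasp; the last joint's range is limited). The gripper opens to 93 mm and grips with 3 to 60 N. Pads are 15 mm wide; open, the fingers measure 128 mm over their backs; the gripper's body (75 mm by 188 mm) begins 65 mm behind the grasp point.
Start: joints at [1.092, 0.13, 1.488, -0, 1.523, -0.085], TCP at [0.23, 0.554, 0.219] pointing down, gripper open.
Joint ranges: [-2.96, 2.96], [-0.89, 2.26], [0.02, 2.5], [-1.34, 4.48], [0, 2.73], [-2.66, 2.66]. Speed limits (rad/s): [2.39, 2.39, 2.79, 3.14, 3.14, 3.14].

### API

Orientations are given as a rotation vector (axis times angle).
In Python, from plant import robot, read_camera, job gives the robot as it stands.
- The arm moves only by the shell command python3 -m inch 'ROWS' [FORCE]. ROWS is JSON, one flat list of numbers, 5 for each row, row after row: the shift along the world's x, y, z in mm, then the turn about the world's z in degrees, then the opening in per cent of the stroke, from 0 (shut) to 100 (fully open). In form: [dx, dy, dz, yaw, hand, dx, dy, dz, yaw, hand, ...]. A call has 1 to 10 rows; each row is the pose to reach, as a shift and turn from the pose commanded when the call began; what a row does not reach only later rows make up. A row lasts 1/12 s, in which the tool goes at most 41.7 mm and 7.16 degrees, less where a joint would pass 70% of its speed; a pose out of reach is approached as far as the arm can. A call with a gripper value outside its range is refused whole. The fingers move at their own pace and stop on an object; FORCE is the grip in N (left out, the last holds). Time passes only in rows, so rows that repeat a pose let the fingers close. It gives the time, the measured TCP pose, the force, the opening and the grip force at its end, in the units of the state.
- robot.read_state(): the state, without advancing time (a new reading comes with each control period).
- read_camera(name): name is "scene" or "top" or "wrist"; returns a dict with "image" (384x512x3 uint8, blue, green, red), "K" (3x3 intrinsics, pixels), "extrinsics" (4x4, takes a point from world to camera coordinates); the wrist camera has in their place "mount" (4x4, takes a point from camera to tool coordinates, whose origin is the TCP and whose axes are the flange's). Camera axes: x right, y down, z forward; pixel columns grow to the right and rows downward; lengths in m; the calibration is good to about 2 mm. The wrist camera is an equidistant fisheye: a pixel r from the principal point sees the ray r / f radians off the axis. A picture is of the moment at which its call begins: read the wrist's pose just before it. There is no depth.
- job.close_job(): hands the job in; it is judged then, once.
The state is a dict: "t": time; "q": joint angles; "dq": joint speeds; "joint_torque": joint torques, N m; "tool_pos": TCP position; "orientation": TCP orientation; "force": force on the tool from outside, world axes, zero at the start; "wrist_torque": the same for the moment, N m; "opening": finger opening in m; "gripper_force": force on a finger pad.
Only numpy, scipy, OpenCV 4.12 (cv2) and the standard library are available. Lean on these libraries where they do the work, as an engineer would, in place of code of your own. Each camera call takes 0.05 s, during which the arm holds its last target. There are 200 camera calls.

## Working session

There is one attempt and no reset: what is moved stays moved. The work goes in short steps, Python scripts to look and compute and a shell command to move; the robot and the scene stay as the last step left them, time stands still between calls to the robot, and variables do not carry over. Pictures are saved under pics/ and viewed, at most 10 in all, crops included, and the job is handed in when it is done.

```bash
ls; mkdir -p pics; python3 - <<'E'
from plant import robot, read_camera
import cv2,numpy as np
for n in("scene","top"):
    c=read_camera(n); cv2.imwrite(f"pics/{n}0.png",c["image"]); np.savez(f"pics/{n}0.npz",**{k:v for k,v in c.items() if k!='name'})
    print(n,np.round(c["K"],1).tolist(),np.round(c["extrinsics"],3).tolist())
s=robot.read_state();print({k:np.round(v,3).tolist() for k,v in s.items()})
E
```

```text
pics
scene [[403.5, 0.0, 256.3], [0.0, 403.5, 189.2], [0.0, 0.0, 1.0]] [[-0.558, -0.83, 0.009, 0.267], [-0.466, 0.305, -0.831, 0.245], [0.687, -0.468, -0.556, 0.882], [0.0, 0.0, 0.0, 1.0]]
top [[402.6, 0.0, 254.5], [0.0, 402.6, 193.4], [0.0, 0.0, 1.0]] [[0.006, -1.0, 0.007, 0.014], [-0.992, -0.007, -0.123, 0.447], [0.123, -0.006, -0.992, 1.124], [0.0, 0.0, 0.0, 1.0]]
{'t': 0.1, 'q': [1.092, 0.131, 1.489, -0.0, 1.523, -0.085], 'dq': [0.0, -0.002, -0.003, 0.001, -0.002, -0.001], 'joint_torque': [0.002, -56.135, -49.309, 0.077, 0.029, -0.0], 'tool_pos': [0.23, 0.554, 0.218], 'orientation': [-0.615, -3.08, 0.003], 'force': [0.305, 0.828, 0.124], 'wrist_torque': [-0.039, 0.011, 0.025], 'gripper_force': 0.0, 'opening': 0.093}
```

View pics/top0.png

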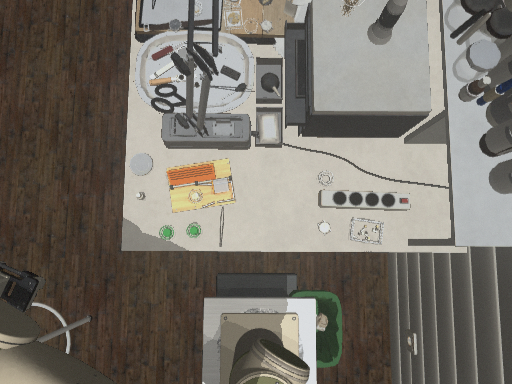

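View pics/scene0.png

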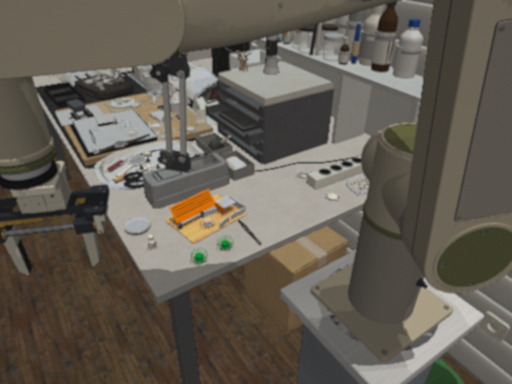

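The top view shows the fixture at u 165–237, v 158–213 with the orange lever at the far side. I enlarge it.

```bash
python3 - <<'E'
import cv2,numpy as np
a=cv2.imread("pics/top0.png")[145:245,120:245]
b=cv2.imread("pics/scene0.png")[180:270,120:270]
cv2.imwrite("pics/a.png",cv2.resize(a,(750,600),interpolation=cv2.INTER_CUBIC))
E
```

```text
(no output)
```

View pics/a.png

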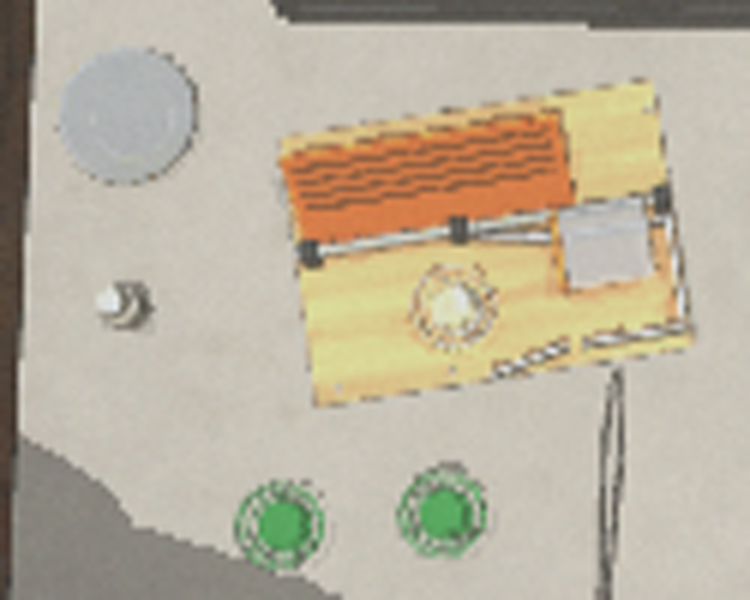

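The crop shows board corners at (282,140), (652,80), (692,345) and (315,405), with the jar's centre near (453,305). The tweezers start near (617,370), the dish and bottle are to the left, and the two green look-alikes are below the board. I'll compute rough poses from these.

```bash
cat > h.py <<'E'
import numpy as np,cv2
from plant import robot, read_camera
from scipy.spatial.transform import Rotation as R
def ray(c,p,pose=None):
    """world origin and direction(s) for pixels p; pose=(pos,rotvec) for the wrist camera"""
    p=np.atleast_2d(p).astype(float);K=c["K"]
    m=np.c_[(p[:,0]-K[0,2])/K[0,0],(p[:,1]-K[1,2])/K[1,1],np.ones(len(p))]
    if pose is None:
        E=np.linalg.inv(c["extrinsics"])
    else:
        r=np.hypot(m[:,0],m[:,1])+1e-12
        m=np.c_[m[:,:2]*(np.sin(r)/r)[:,None],np.cos(r)]
        T=np.eye(4);T[:3,:3]=R.from_rotvec(pose[1]).as_matrix();T[:3,3]=pose[0];E=T@c["mount"]
    return E[:3,3],m@E[:3,:3].T
def onz(c,p,z,pose=None):
    o,d=ray(c,p,pose);return o+d*((z-o[2])/d[:,2])[:,None]
E
python3 - <<'E'
from h import *
c=dict(np.load("pics/top0.npz"))
P=np.array([[282,140],[652,80],[692,345],[315,405],[453,305]])/6+[119.6,144.6]
w=onz(c,P,.004);w[4]=onz(c,P[4:],.018)
print(np.round(w,4))
ex=(w[1]+w[2]-w[0]-w[3])[:2];ex/=np.linalg.norm(ex);print("ang",np.degrees(np.arctan2(ex[1],ex[0])),np.linalg.norm(w[1]-w[0]),np.linalg.norm(w[1]-w[2]))
ey=np.array([-ex[1],ex[0]])
o=w[:4,:2].mean(0)-ex*(-.0345)-ey*(-.006);print("bay origin",o,"jar in bay",(w[4,:2]-o)@np.c_[ex,ey])
E
```

```text
[[0.5231 0.2758 0.004 ]
 [0.5543 0.0952 0.004 ]
 [0.4236 0.0739 0.004 ]
 [0.3933 0.2556 0.004 ]
 [0.4407 0.1882 0.018 ]]
ang -80.35008688722138 0.1832956232349963 0.13246728438819555
bay origin [0.48526928 0.14210968] jar in bay [-0.05291206 -0.0362201 ]
```

```bash
python3 -m inch '[24,-33,0,-6,60,48,-66,0,-12,60,71,-99,0,-18,60,95,-132,0,-24,60,118,-165,0,-30,60,142,-198,0,-36,60,165,-231,0,-42,60,189,-264,0,-48,60,212,-297,0,-54,60,236,-329,0,-57.5,60]' 10 && python3 -m inch '[0,0,0,0,60,0,0,0,0,60,0,0,0,0,60]' && python3 - <<'E'
from h import *
s=robot.read_state();c=read_camera("wrist")
np.savez("pics/w1.npz",pos=s["tool_pos"],rv=s["orientation"],**{k:c[k] for k in("image","K","mount")})
print(s["tool_pos"],R.from_rotvec(s["orientation"]).as_matrix().round(3).tolist(),c["K"].tolist(),s["opening"])
cv2.imwrite("pics/w1.png",cv2.resize(c["image"],(800,600),interpolation=cv2.INTER_CUBIC))
E
```

```text
t: 0.93
tool_pos: [0.4667, 0.2231, 0.2184]
orientation: [-2.028, -2.399, 0.001]
force: [0.5, 1.0, -0.2]
opening: 0.0558
gripper_force: 0.0
t: 1.18
tool_pos: [0.4658, 0.2252, 0.2182]
orientation: [-2.02, -2.405, 0.001]
force: [0.6, 0.8, 0.4]
opening: 0.0557
gripper_force: 0.0
[0.46581046 0.22519764 0.21822603] [[-0.173, 0.985, -0.001], [0.985, 0.173, 0.0], [0.0, -0.001, -1.0]] [[297.3186396354542, 0.0, 256.0082493531992], [0.0, 297.3186396354542, 192.04147362587165], [0.0, 0.0, 1.0]] 0.055685071093631903
```

View pics/w1.png

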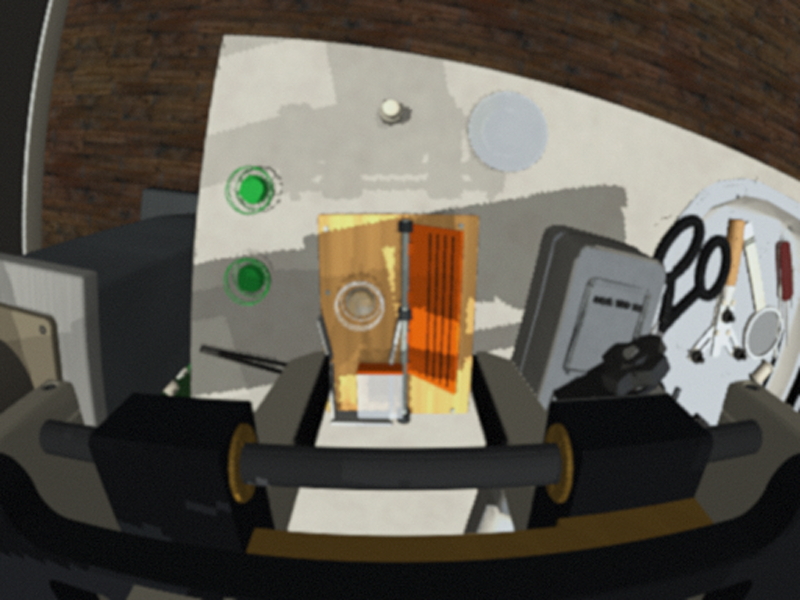

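The wrist view shows the board at u 318–478, v 215–413, bearing block tops at (405,227) and (404,314), the jar's lid at (359,304), and the orange lip at v≈370. The fingers straddle the board's far end.

```bash
python3 - <<'E'
from h import *
c=dict(np.load("pics/w1.npz"));pose=(c["pos"],c["rv"])
cen=lambda *p:(np.array(p)+.5)*.64-.5
b=onz(c,cen([318,215],[478,215],[470,413]),.004,pose)
k=onz(c,cen([405,227],[404,314],[404,415]),.022,pose)
j=onz(c,cen([359,304]),.024,pose)
o=np.array([.4853,.1421]);a=np.radians(-80.2);ex=np.array([np.cos(a),np.sin(a)]);B=np.c_[ex,[-ex[1],ex[0]]]
for n,v in(("corners",b),("blocks",k),("jar",j)):print(n,np.round((v[:,:2]-o)@B*1000,1).tolist())
print("tcp",(c["pos"][:2]-o)@B*1000)
# jar circle via Hough for refinement
g=cv2.cvtColor(c["image"],cv2.COLOR_BGR2GRAY)[170:220,200:262]
h=cv2.HoughCircles(cv2.resize(g,None,fx=4,fy=4,interpolation=cv2.INTER_CUBIC),cv2.HOUGH_GRADIENT,1,100,param1=100,param2=20,minRadius=50,maxRadius=75)
if h is not None:
  for x,y,r in h[0][:2]:
    p=[(x+.5)/4-.5+200,(y+.5)/4-.5+170];print(p,r/4,((onz(c,p,.022,pose)[:,:2]-o)@B*1000).round(1))
E
```

```text
corners [[-126.0, -73.2], [-126.2, 58.9], [58.2, 61.1]]
blocks [[-117.8, -1.4], [-46.3, -1.9], [49.1, -1.5]]
jar [[-55.3, -38.5]]
tcp [-85.20237055  -5.06113686]
```

```bash
python3 -m inch '[-1,3,-30,0,60,-3,6.5,-70,0,60,-3,6.5,-110,0,60,-3,6.5,-140,0,60,-3,6.5,-155,0,60,-3,6.5,-155,0,60]' && python3 -m inch '[0,0,-10,0,60,0,0,-20,0,60,0,0,-30,0,60,0,0,-38,0,60,0,0,-46,0,60,0,0,-46,0,60]' && python3 - <<'E'
from h import *
s=robot.read_state();c=read_camera("wrist")
np.savez("pics/w2.npz",pos=s["tool_pos"],rv=s["orientation"],**{k:c[k] for k in("image","K","mount")})
cv2.imwrite("pics/w2.png",cv2.resize(c["image"],(800,600),interpolation=cv2.INTER_CUBIC))
E
```

```text
t: 1.73
tool_pos: [0.4586, 0.2319, 0.0588]
orientation: [-2.014, -2.406, 0.011]
force: [-0.0, 0.6, -0.4]
opening: 0.056
gripper_force: 0.0
t: 2.23
tool_pos: [0.4631, 0.2315, 0.0166]
orientation: [-2.021, -2.405, 0.0]
force: [1.3, 1.1, 2.7]
opening: 0.0555
gripper_force: 1.4
```

View pics/w2.png

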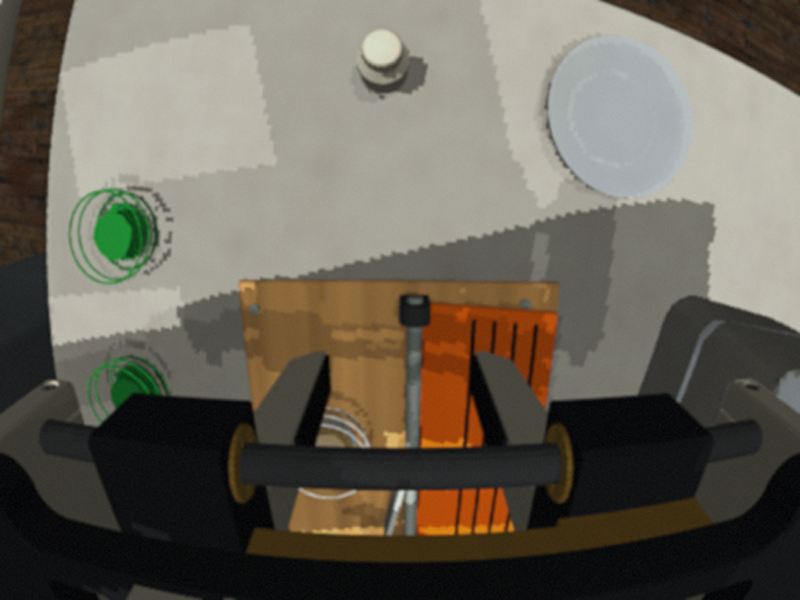

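The lever is being pressed by the right fingertip, tip near (480,360). The left fingertip, near (325,360), stands on the board behind the jar, whose lid is near (330,455). I press on to the stop.

```bash
python3 -m inch '[0,0,-3,0,60,0,0,-6,0,60,0,0,-6,0,60,0,0,-7,0,60,0,0,-7,0,60]'; python3 - <<'E'
from h import *
s=robot.read_state();o=np.array([.4845,.1420]);a=np.radians(-80.2);ex=np.array([np.cos(a),np.sin(a)]);B=np.c_[ex,[-ex[1],ex[0]]]
print((s["tool_pos"][:2]-o)@B*1000,ex)
E
```

```text
t: 2.7
tool_pos: [0.4629, 0.2315, 0.0105]
orientation: [-2.02, -2.405, 0.001]
force: [-3.3, -0.1, 4.4]
opening: 0.0557
gripper_force: 2.5
[-91.88449473  -6.09457462] [ 0.1702095 -0.9854079]
```

```bash
python3 -m inch '[0.7,-4,-1,0,60,1.4,-8,-1,0,60,2.0,-12,-1,0,60,2.7,-16,-1,0,60,3.4,-20,-1,0,60,4.1,-24,-1,0,60,4.8,-28,-1,0,60,5.5,-32,-1,0,60,6.2,-36,-1,0,60,6.2,-36,-1,0,60]'; python3 - <<'E'
from h import *
s=robot.read_state();o=np.array([.4845,.1420]);a=np.radians(-80.2);ex=np.array([np.cos(a),np.sin(a)]);B=np.c_[ex,[-ex[1],ex[0]]]
print((s["tool_pos"][:2]-o)@B*1000)
c=read_camera("wrist");t=read_camera("top");sc=read_camera("scene")
x=cv2.resize(c["image"][200:384,100:400],(800,490),interpolation=cv2.INTER_CUBIC)
y=cv2.resize(sc["image"][180:250,150:260],(800,509),interpolation=cv2.INTER_CUBIC)
z=cv2.resize(t["image"][150:220,155:245],(400,311),interpolation=cv2.INTER_CUBIC)
y=cv2.resize(y,(400,254));W=np.zeros((600,800,3),np.uint8);W[:311,:400]=z;W[:254,400:]=y;W[311:311+245,:400]=cv2.resize(x,(400,245));cv2.imwrite("pics/m3.png",W)
E
```

```text
t: 3.53
tool_pos: [0.4701, 0.1951, 0.0101]
orientation: [2.021, 2.405, 0.002]
force: [-0.6, 1.8, 6.6]
opening: 0.0559
gripper_force: 3.1
[-54.7899291   -5.14644168]
```

View pics/m3.png

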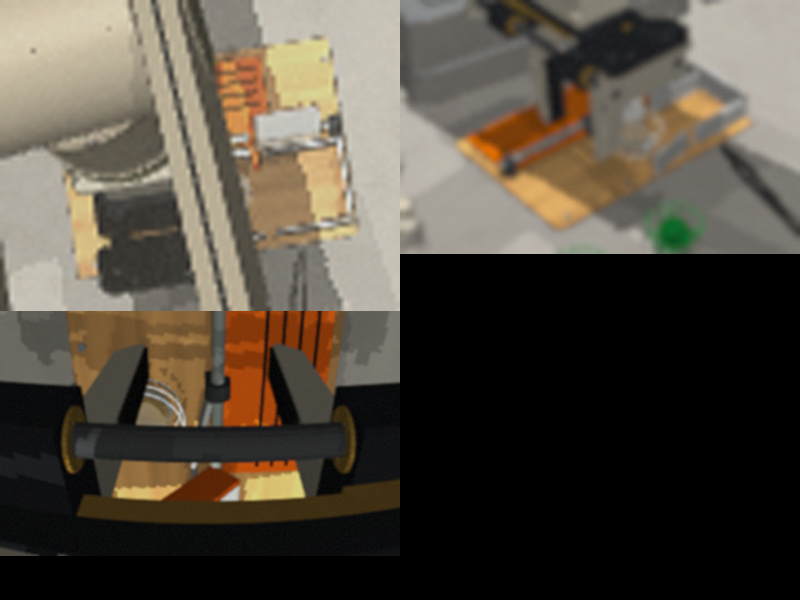

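The flap is raised, with its lip clear of the way. The jar stands upright just ahead of the left fingertip and is entering the funnel. I push on with a 1 mm shift right.

```bash
python3 -m inch '[-0.4,-4,0,0,60,0.3,-8,0,0,60,1.0,-12,0,0,60,1.7,-16,0,0,60,2.4,-20,0,0,60,3.1,-24,0,0,60,3.8,-28,0,0,60,4.5,-32,0,0,60,5.2,-36,0,0,60,5.2,-36,0,0,60]'; python3 - <<'E'
from h import *
s=robot.read_state();o=np.array([.4845,.1420]);a=np.radians(-80.2);ex=np.array([np.cos(a),np.sin(a)]);B=np.c_[ex,[-ex[1],ex[0]]]
print((s["tool_pos"][:2]-o)@B*1000)
c=read_camera("wrist");t=read_camera("top")
W=np.zeros((600,800,3),np.uint8);W[:311,:400]=cv2.resize(t["image"][150:220,155:245],(400,311),interpolation=cv2.INTER_CUBIC)
W[:311,400:]=cv2.resize(read_camera("scene")["image"][180:250,170:260],(400,311),interpolation=cv2.INTER_CUBIC)
W[311:311+245,:400]=cv2.resize(c["image"][200:384,100:400],(400,245));cv2.imwrite("pics/m4.png",W)
E
```

```text
t: 4.52
tool_pos: [0.4752, 0.1592, 0.0102]
orientation: [2.021, 2.405, 0.002]
force: [-0.6, 2.9, 6.9]
opening: 0.0557
gripper_force: 3.5
[-18.48302471  -6.23808438]
```

View pics/m4.png

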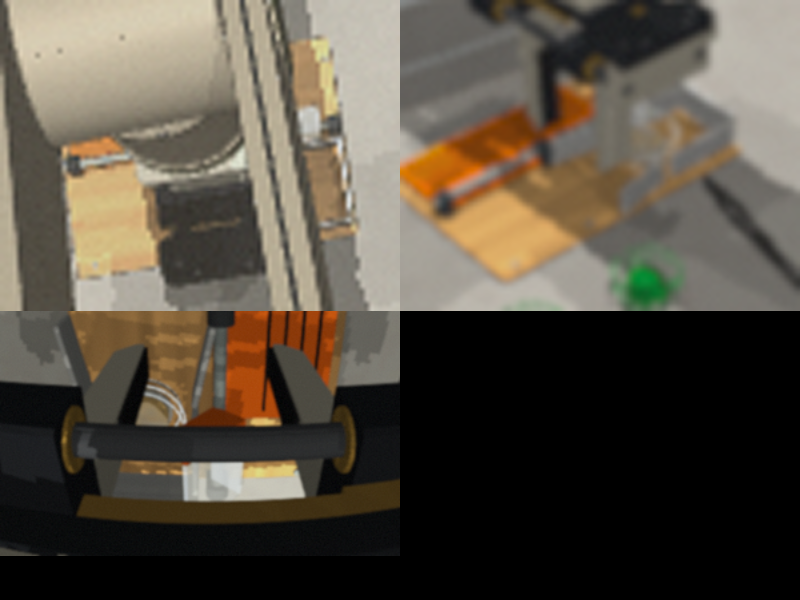

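The jar is between the walls with the fingertip behind it, the lip stands left of the finger, and the push force is low. I'll push another 20 mm.

```bash
python3 -m inch '[0.5,-3,0,0,60,1.0,-6,0,0,60,1.5,-9,0,0,60,2.0,-12,0,0,60,2.6,-15,0,0,60,3.1,-18,0,0,60,3.4,-20,0,0,60,3.4,-20,0,0,60,3.4,-20,0,0,60]'; python3 - <<'E'
from h import *
s=robot.read_state();o=np.array([.4845,.1420]);a=np.radians(-80.2);ex=np.array([np.cos(a),np.sin(a)]);B=np.c_[ex,[-ex[1],ex[0]]]
print((s["tool_pos"][:2]-o)@B*1000)
c=read_camera("wrist");t=read_camera("top")
W=np.zeros((600,800,3),np.uint8);W[:311,:400]=cv2.resize(t["image"][150:220,155:245],(400,311),interpolation=cv2.INTER_CUBIC)
W[:311,400:]=cv2.resize(read_camera("scene")["image"][180:250,170:260],(400,311),interpolation=cv2.INTER_CUBIC)
W[311:311+245,:400]=cv2.resize(c["image"][200:384,100:400],(400,245));cv2.imwrite("pics/m5.png",W)
E
```

```text
t: 5.42
tool_pos: [0.4785, 0.1394, 0.0102]
orientation: [2.021, 2.405, 0.002]
force: [-0.6, 3.7, 7.2]
opening: 0.0561
gripper_force: 3.6
[ 1.5458721  -6.32363272]
```

View pics/m5.png

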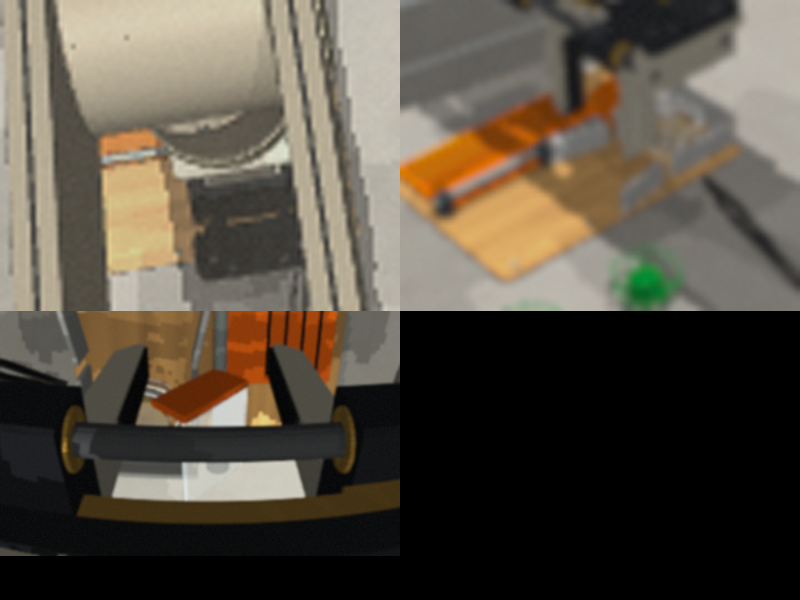

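The fingertip is beside the raised lip with its front at x ≈ 9 mm, so the jar is near x 29. I'll nudge 1.5 mm further, back off while still pressing, then lift.

```bash
python3 -m inch '[0.2,-1.5,0,0,60,0.2,-1.5,0,0,60,0.2,-1.5,0,0,60]' && python3 -m inch '[-0.5,3,0,0,60,-1.0,6,0,0,60,-1.7,10,0,0,60,-2.6,15,0,0,60,-3.4,20,0,0,60,-4.3,25,0,0,60,-5.2,30,0,0,60,-6,35,0,0,60,-6,35,0,0,60]' && python3 -m inch '[0,0,6,0,60,0,0,12,0,60,0,0,18,0,60,0,0,24,0,60,0,0,30,0,60,0,0,36,0,60,0,0,44,0,60,0,0,55,0,60,0,0,70,0,60,0,0,90,0,60]' && python3 -m inch '[-10,30,30,0,60,-20,60,60,0,60,-30,95,90,0,60,-40,130,110,0,60,-50,165,110,0,60,-55,200,110,0,60,-55,200,110,0,60]' ; python3 - <<'E'
from h import *
s=robot.read_state();c=read_camera("wrist");t=read_camera("top")
np.savez("pics/t6.npz",**{k:t[k] for k in("image","K","extrinsics")})
W=np.zeros((600,800,3),np.uint8);W[:,:]=cv2.resize(t["image"][145:220,155:255],(800,600),interpolation=cv2.INTER_CUBIC)
W[:200,:266]=cv2.resize(c["image"],(266,200),interpolation=cv2.INTER_AREA)
cv2.imwrite("pics/m6.png",W)
E
```

```text
t: 5.82
tool_pos: [0.4787, 0.1381, 0.0102]
orientation: [2.021, 2.405, 0.002]
force: [-1.9, 5.0, 7.7]
opening: 0.0558
gripper_force: 3.5
t: 6.57
tool_pos: [0.4731, 0.1722, 0.0102]
orientation: [2.019, 2.404, -0.0]
force: [0.4, -1.1, 6.5]
opening: 0.0559
gripper_force: 3.2
t: 7.4
tool_pos: [0.4714, 0.1729, 0.0999]
orientation: [-2.02, -2.405, 0.002]
force: [0.1, 0.2, -0.7]
opening: 0.056
gripper_force: 0.0
t: 7.98
tool_pos: [0.4155, 0.3791, 0.2116]
orientation: [-2.014, -2.409, -0.006]
force: [0.5, -0.3, -0.3]
opening: 0.0556
gripper_force: 0.0
```

View pics/m6.png

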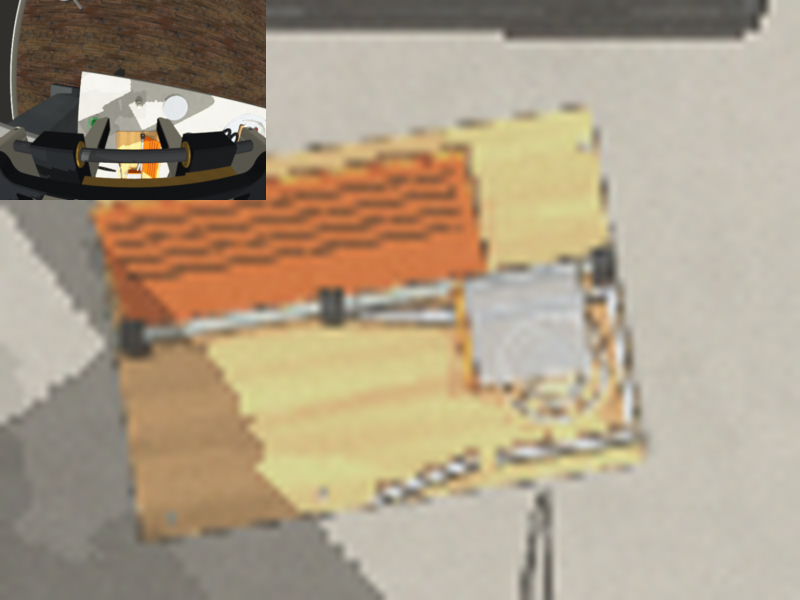

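The flap is shut: the lip and hood look as they did at the start. The jar is behind it, with its right edge near (608,360) and near edge at (552,418). I'll check the numbers.

```bash
python3 - <<'E'
from h import *
c=dict(np.load("pics/t6.npz"))
o=np.array([.4845,.1420]);a=np.radians(-80.2);ex=np.array([np.cos(a),np.sin(a)]);B=np.c_[ex,[-ex[1],ex[0]]]
f=lambda p,z:((onz(c,(np.array(p)+.5)/8-.5+[155,145],z)[:,:2]-o)@B*1000).round(1).tolist()
print("right edge",f([[608,352]],.022),"near edge",f([[558,420]],.022),"lip end",f([[472,388]],.02),"lever corner",f([[100,210],[465,150]],.053))
c0=dict(np.load("pics/top0.npz"))["image"];d=cv2.absdiff(c0,c["image"]).max(2)
print("diff lever/lip",d[160:185,200:212].mean())
print(robot.read_state()["force"])
E
```

```text
right edge [[50.9, -32.8]] near edge [[29.4, -54.2]] lip end [[0.6, -37.5]] lever corner [[-116.2, 41.6], [13.5, 41.9]]
diff lever/lip 4.24
[ 0.43517779 -0.56343861  0.49438257]
```

```bash
python3 -c "
from plant import job
print(job.close_job())"
```

```text
the job is handed in; nothing more can be done
None
```

The job is handed in: from the last camera image the jar sits in the bay with its centre at about x 30 mm, y -35 mm, the flap looks fully shut behind it, and the arm is clear of everything. The hand-in gave no verdict, so I can't confirm a pass.

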